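Clamp the medallion and hold the bench press down

ROBOT

A 7-joint arm with a two-finger parallel gripper is mounted at the origin on a cart in front of the work surface, level with it; the furniture and walls round the work are solid. World frame = base frame: x ahead of the robot, y to its left, z up, the work surface at z = 0. Lengths are in m, angles in rad, forces in N, time in s.
With the tool pointing down it reaches from about 0.35 to 0.9 m from the base axis. Payload 8.1 kg.
Tool frame: the origin (TCP) lies on the centre line of the jaws, within the pads' length; the fingertips stand 14 mm ahead of it and the grasp point (between the pads) lies 5 mm behind it; z points along the fingers, y is the line along which they close (so a half turn about z gives the same grasp; the last joint's range is limited). The gripper opens to 92 mm and grips with 3 to 60 N. Pads are 19 mm wide; open, the fingers measure 130 mm over their backs; the gripper's body (75 mm by 190 mm) begins 47 mm behind the grasp point.
Start: joints at [-1.29, 0.434, 0.025, 1.573, -0.012, 1.134, -0.075], TCP at [0.234, 0.58, 0.241] pointing down, gripper open.
Joint ranges: [-2.62, 2.62], [-0.44, 2.09], [-1.27, 1.32], [0.08, 2.57], [-1.32, 4.46], [0.12, 2], [-2.74, 2.74]. Speed limits (rad/s): [2.22, 2.22, 3.01, 3.01, 3.14, 3.14, 3.14].

INTERFACE

Orientations are given as a unit quaternion [x, y, z, w].
In Python, from cell import status, read_camera, camera_params, job gives the robot as it stands.
- The arm moves only by the tool servo_tool, never from a script. Its argument "steps" is a list of rows, each a list of 7 numbers: the shift along the tool's x, y, z scaled (see below), then the turn, a rotation vector about the tool's x, y, z scaled (see below), then the opening, from -1 (shut) to 1 (fully open). A call has 1 to 20 rows; each row shifts and turns the commanded pose from where the row before left it, along the tool's axes as they then stand; what a row does not reach is not made up. The controller multiplies each number of a shift by 0.5 m and each number of a turn by 45 degrees. A row lasts 1/8 s, in which the tool goes at most 62.5 mm and 10.7 degrees, less where a joint would pass 70% of its speed; a pose out of reach is approached as far as the arm can. A call with a number of a shift or a turn outside -1 to 1 is refused whole. A call with a gripper value outside its range is refused whole. The fingers move at their own pace and stop on an object; "squeeze" is the grip in N (left out, the last holds). Time passes only in rows, so rows that do not move let the fingers close. It gives the time, the measured TCP pose, the force, the opening and the grip force at its end, in the units of the state.
- status.observe(): the state, without advancing time (a new reading comes with each control period).
- read_camera(name): name is "scene" or "side" or "wrist"; returns (picture, depth): 420x560x3 uint8, red, green, blue; 420x560 float32, m along the optical axis (not along the pixel's ray), 0 where there is no reading.
- camera_params(name): a dict with "fx", "fy", "cx", "cy" (pixels), "D" ([k1, k2, p1, p2, k3] as OpenCV has them; the pictures are not rectified), "R" (3x3) and "t" (3): a world point X has camera coordinates R X + t. Camera axes: x right, y down, z forward; pixel columns grow to the right and rows downward; lengths in m; the calibration is good to about 2 mm. A picture is of the moment at which its call begins: read the wrist's pose just before it. camera_params takes no time and is no camera call; for the wrist camera it gives the pose at the moment of the call.
- job.sign_off(): hands the job in; it is judged then, once.
The state is a dict: "time_s": time; "joint_pos": joint angles; "dq": joint speeds; "effort": joint torques, N m; "tool_pos": TCP position; "tcp_rot": TCP orientation; "force": force on the tool from outside, world axes, zero at the start; "ft_torque": the same for the moment, N m; "finger_gap": finger opening in m; "finger_force": force on a finger pad.
Only numpy, scipy, OpenCV 4.12 (cv2) and the standard library are available. Lean on these libraries where they do the work, as an engineer would, in place of code of your own. Each camera call takes 0.05 s, during which the arm holds its last target. There are 200 camera calls.

TASK

The bronze medallion is lying in the nest of the little blue bench press, waiting to be pressed. First swing the red-knobbed toggle clamp over until its pad rests on the medallion; then flip the yellow safety catch right back out of the lever's way; then pull the black-handled lever forward and all the way down so that the press foot bears on the medallion, and keep holding it down: the lever springs back, so finish still holding it. Never force the lever against the closed catch, and leave the jar, flag, clock and big medallion where they are.

Things in the scene. Friction and masses are not known exactly. Their poses are not given: they have to be found in the camera images.
- press: Bench press fixed to the table. Origin on the table under the nest's centre; x points away from its front, y to its left, z up; positions below are mm in this frame (local). Grey base x -65 to 105, y -187 to 138, 15 thick; blue head x -20 to 98, y -22 to 22, top z 140, steel ram through it up to z 155. Clamp on the left (+y), lever and catch on the right (-y).
- medallion: Flat bronze medallion 55 mm across, 10 mm thick, lying loose in a brass nest ring (inside diameter 59, rim 5 mm high) on the base plate. Origin: centre of its underside, which lies at local 0, 0, 15.
- clamp (a joint): Toggle clamp, rad. 0 = pad on the medallion, handle leaning 10 degrees (0.175 rad) from upright towards the nest; at larger values it leans (value - 0.175) outward, to +y; 1.2 = fully open (lower stop -0.06, reached only without the medallion). Starts fully open. Turns easily, under 3 N at the knob; past upright the handle falls on to that side by its own weight.
- clamp_hinge (a point): Clamp hinge: local 0, 100, 40; its axis runs along the press's x.
- clamp_knob (a point): Centre of the red ball knob, 24 mm across, on the clamp's 10 mm handle rod, 85 mm from the hinge.
- catch (a joint): Safety catch, rad. 0 = closed: the yellow bar, 10 mm thick, lies level across the front of the lever's shaft and blocks it, knob straight above the hinge; 1.4 = flipped fully back: bar up, knob tipped outward (to -y). Starts at 0 to 0.1. Held by friction (under 1 N at the knob), it stays where it is left.
- catch_hinge (a point): Catch hinge: local 47.5, -150, 105; its axis runs along the press's x.
- catch_knob (a point): Centre of the yellow ball knob, 20 mm across, on the catch's 8 mm stem, 50 mm from the hinge.
- lever (a joint): Press lever, rad. 0 = at rest, leaning 10 degrees (0.175 rad) back (+x) from upright; grows as it is pulled forward (-x) and down; stop at 1.15. A spring always returns it: about 3 N at the handle at rest, 7 to 9 N at the bottom. It drives the ram; the foot meets the medallion at about 0.85.
- lever_hinge (a point): Lever hinge: local 55, -85, 80; its axis runs along the press's y.
- lever_grip (a point): Middle of the black handle bar, 115 mm from the hinge axis: 18 mm thick, 50 long along the press's y (local y -77 to -27, middle -52). The 12 mm lever shaft joins its right-hand (-y) end at local y -85, so the bar is free all round at its middle.
- foot (a joint): How far, m, the ram's sprung rubber foot is pushed up into the ram: 0 = touching nothing, 0.001 to 0.005 = bearing on the medallion with 4 to 10 N.
- jar: Bystander: white putty jar, 52 mm across, 58 mm high, on the bubble wrap that covers the back of the table; origin at the centre of its underside.
- flag: Bystander: small orange flag on a mast on a cube foot, 60 x 72 mm, 182 mm high; origin at the centre of its underside.
- clock: Bystander: white alarm clock, 64 x 105 x 153 mm; origin at the centre of its underside.
- disc_big: Bystander: big bronze medallion, 115 mm across, 16 mm thick, lying flat; origin at the centre of its underside.
There are look-alikes about, which are no part of the job. Of the things that look like the medallion, the smaller one is meant.

How it is judged:
On the way, in this order (a step that is already met when the one before it is completed fails the run):
1. the clamp pad rests on the medallion (value of joint clamp between -0.035 and 0.06 rad), for 0.2 s.
2. the safety catch is flipped back (value of joint catch above 1.1 rad), for 0.2 s.
3. the lever is pulled down and the foot bears on the medallion (value of joint lever above 0.97 rad and value of joint foot above 0.0007 m), for 0.2 s.
At the end, for the whole second after the job is handed in: The fingers hold the lever down beyond 0.97 rad (of 1.15) with the foot pushed up at least 0.7 mm by the medallion, the catch is beyond 1.1 rad, the clamp is within -0.035 to 0.06 rad (pad on the medallion), and the medallion lies flat in its nest (within about 3.5 mm) (all of step 1 and all of step 3 and contact force between the fingers and press above 1 N and value of joint catch above 1.1 rad and distance between medallion and press below 0.0185 m and angle between medallion's own z axis and vertical below 0.06 rad); the arm keeps its last pose, push and grip.
It fails at once if the lever is forced while the catch is closed (value of joint lever above 0.15 rad and value of joint catch below 0.6 rad).
It fails at once if a bystander is moved (distance of any of jar, flag, clock, disc_big from where it was at the start of the episode above 0.02 m).
It also fails if it takes over 64 s, if anything falls off the work surface, if the arm or the gripper's body presses on something with over 40 N, if the wrist force passes 120 N, or if a joint passes its speed limit or range.

## Working session

There is one attempt and no reset: what is moved stays moved. The work goes in short steps, Python scripts to look and compute and a tool call to move; the robot and the scene stay as the last step left them, time stands still between calls to the robot, and variables do not carry over. Pictures are saved under pics/ and viewed, at most 10 in all, crops included, and the job is handed in when it is done.

Besides the shell and the picture viewer there is one more tool, called after "Request:" as name(argument=value, ...), one argument or row to a line, values as JSON. servo_tool: Moves the arm, as the interface text tells. Its arguments: {"type":"object","properties":{"steps":{"type":"array"},"squeeze":{"type":"number"}},"required":["steps"]}

```bash
ls; mkdir -p pics; python3 - <<'E'
from cell import status, read_camera, camera_params, job
import cv2,numpy as np
s=status.observe();print(s)
for n in("scene","side"):
    p,d=read_camera(n);cv2.imwrite(f"pics/{n}0.png",p[...,::-1]);np.save(f"pics/{n}0.npy",d)
    print(n,camera_params(n))
E
```

```text
pics
{'time_s': 0.0, 'joint_pos': array([-1.28958826,  0.43525851,  0.02496777,  1.57408854, -0.01152674,
        1.13393745, -0.07510897]), 'dq': array([-1.00747545e-04,  2.49700998e-04, -3.12679815e-04,  4.64330121e-04,
        2.57533675e-03,  3.21584568e-04,  4.91762993e-05]), 'effort': array([-3.60808790e-04, -6.67847228e+01,  9.84704643e-01, -3.14456820e+01,
       -6.05943007e-02,  4.27150168e-02,  1.51003110e-04]), 'tool_pos': array([0.23392882, 0.57907014, 0.23992612]), 'tcp_rot': array([ 1.90749328e-01,  9.81638474e-01, -7.73327763e-04, -4.54313214e-05]), 'force': array([-0.62431367, -0.26256967,  0.62037951]), 'ft_torque': array([ 0.02607528, -0.00069951,  0.01844623]), 'finger_force': 0.0, 'finger_gap': 0.09147563902585303}
scene {'fx': 408.22712785458214, 'fy': 408.22712785458214, 'cx': 280.564862231995, 'cy': 212.2337324134035, 'D': array([-0.08725493,  0.        ,  0.        ,  0.        ,  0.        ]), 'R': array([[ 0.70911919, -0.70497089,  0.01288486],
       [-0.36869706, -0.38631939, -0.84547017],
       [ 0.60100953,  0.59478851, -0.53386719]]), 't': array([-0.43562056,  0.38514012,  0.8732384 ])}
side {'fx': 482.69232597777517, 'fy': 482.69232597777517, 'cx': 284.55736811982405, 'cy': 204.9519668072314, 'D': array([0.04117121, 0.        , 0.        , 0.        , 0.        ]), 'R': array([[ 0.81491351, -0.57932596, -0.01724556],
       [-0.39116638, -0.52779387, -0.75393799],
       [ 0.42767375,  0.62114014, -0.65671919]]), 't': array([-0.50570717,  0.39218404,  1.17580293])}
```

View pics/scene0.png

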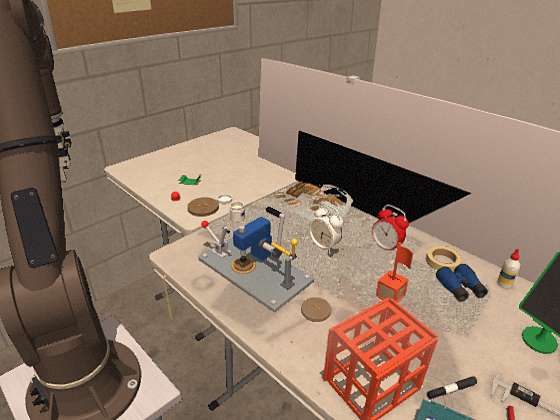

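View pics/side0.png

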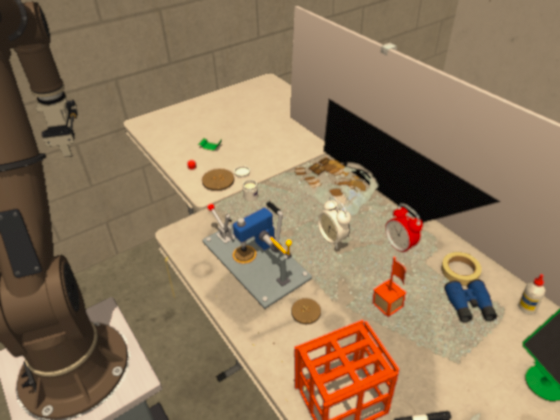

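Scene view: the press is at (255,260), with its red clamp knob at (205,225), black lever handle at (273,211), yellow catch knob at (294,243) and the medallion in the nest at (242,266). 

Possible look-alikes:
- **Bronze discs:** (203,206) is large and (316,309) lies loose on the table. The one in the nest is meant.
- **Red balls:** (175,196) is loose. The clamp knob is (205,225).

Next I'll measure the press pose and check it in a close crop.

```bash
cat > h.py <<'E'
import cv2,numpy as np
from cell import status, read_camera, camera_params, job
from scipy.spatial.transform import Rotation as Ro
def cloud(n,d,c=None):
    c=c or camera_params(n);K=np.array([[c['fx'],0,c['cx']],[0,c['fy'],c['cy']],[0,0,1]])
    v,u=np.mgrid[0:420,0:560];uv=np.stack([u,v],-1).reshape(-1,1,2).astype(np.float64)
    xy=cv2.undistortPoints(uv,K,c['D']).reshape(420,560,2)
    P=np.dstack([xy*d[...,None],d]);W=(P-c['t'])@c['R'];W[d<=0]=np.nan
    return W
def proj(n,X,c=None):
    c=c or camera_params(n);K=np.array([[c['fx'],0,c['cx']],[0,c['fy'],c['cy']],[0,0,1]])
    return cv2.projectPoints(np.atleast_2d(X).astype(float),cv2.Rodrigues(c['R'])[0],c['t'],K,c['D'])[0].reshape(-1,2)
def ball(img,W,box,hue):
    x0,y0,x1,y1=box;h=cv2.cvtColor(img,cv2.COLOR_RGB2HSV)
    m=np.zeros((420,560),bool);m[y0:y1,x0:x1]=1
    m&=(h[...,1]>150)&(h[...,2]>90)&((np.abs(((h[...,0].astype(int)-hue+90)%180)-90))<8)
    return m
E
python3 - <<'E'
from h import *
for n,rb,yb,bb in (("scene",(195,215,215,235),(285,235,305,255),(190,235,320,312)),("side",(203,200,218,215),(278,236,298,256),(195,220,315,308))):
    img=cv2.imread(f"pics/{n}0.png")[...,::-1].copy();d=np.load(f"pics/{n}0.npy");W=cloud(n,d)
    for b,h in((rb,0),(yb,24)):
        m=ball(img,W,b,h);print(n,m.sum(),np.nanmedian(W[m],0),np.argwhere(m).mean(0)[::-1])
    s=np.zeros((420,560),bool);s[bb[1]:bb[3],bb[0]:bb[2]]=1
    hsv=cv2.cvtColor(img,cv2.COLOR_RGB2HSV)
    m=s&(np.abs(W[...,2]-.015)<.005)
    m&=(img[...,2].astype(int)>=img[...,0]-5)
    P=W[m];r=cv2.minAreaRect((P[:,:2]*1000).astype(np.float32));print(m.sum(),np.median(P[:,2]),r,cv2.boxPoints(r))
    o=img.copy();o[m]=[255,0,255];
    k=np.hstack([img[170:320,180:330],o[170:320,180:330]]);cv2.imwrite(f"pics/c{n}.png",cv2.resize(k,(800,400),interpolation=cv2.INTER_CUBIC)[...,::-1])
E
```

```text
scene 35 [0.50446396 0.22770927 0.0897485 ] [204.48571429 223.68571429]
scene 81 [ 0.56787622 -0.09101809  0.14088479] [292.18518519 246.66666667]
191 0.014335893714413 ((548.572509765625, 42.13372802734375), (134.712158203125, 352.3450012207031), 37.60793685913086) [[ 387.70255  140.59412]
 [ 602.72284 -138.5354 ]
 [ 709.4425   -56.32666]
 [ 494.42218  222.80286]]
side 37 [0.50629516 0.22756347 0.09212246] [210.35135135 206.54054054]
side 113 [ 0.56993226 -0.08817692  0.12020856] [285.21238938 246.84070796]
53 0.017455300829588027 ((559.2448120117188, 107.11100769042969), (38.77688980102539, 155.24932861328125), 19.903167724609375) [[514.58856 173.49866]
 [567.44037  27.52248]
 [603.90106  40.72336]
 [551.04926 186.69954]]
```

View pics/cscene.png

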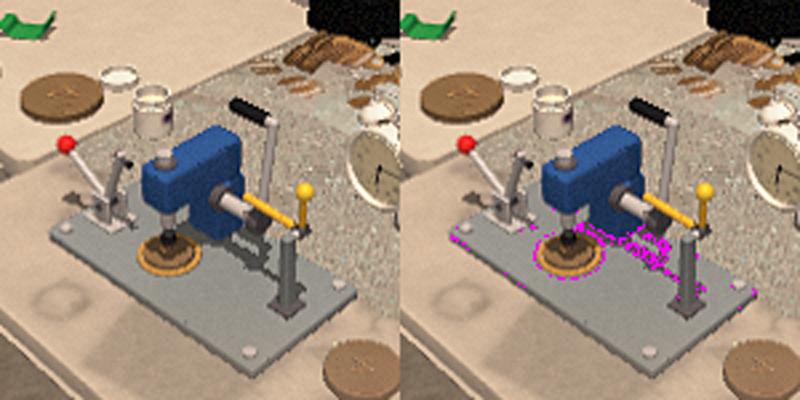

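The crop confirms it: the medallion sits under the ram in the nest at crop (168,256). The red knob is at (66,144), the yellow knob at (305,190) and the base corners at (52,237), (252,377) and (357,293). Next I'll fit the pose from these.

```bash
cat >> h.py <<'E'
def w(L,p): # local mm -> world
    L=np.atleast_2d(L)/1000.;c,s=np.cos(p[2]),np.sin(p[2]);return L@np.array([[c,s,0],[-s,c,0],[0,0,1]])+[p[0],p[1],0]
E
python3 - <<'E'
from h import *
from scipy.optimize import least_squares
L=np.array([[-65,138,15],[-65,-187,15],[105,-187,15],[0,172.7,84.2],[47.5,-152,155],[0,0,20]])
u=np.array([[52,236],[252,377],[357,293],[66,144],[305,190],[169,254]])/2.6667+[180,170]
f=lambda p:(proj("scene",w(L,p))-u).ravel()
r=least_squares(f,[.5,.06,-.1],loss='soft_l1');print(r.x,f(r.x).reshape(-1,2).round(1))
print('side',proj("side",w(L,r.x)).round(1))
img=cv2.imread("pics/side0.png").copy()
G=proj("side",w(np.vstack([L,[[105,138,15],[55+20,-52,80+113.3]]]),r.x))
c=cv2.resize(img[170:320,180:330],(600,600),interpolation=cv2.INTER_CUBIC)
for g in (G-[180,170])*4: cv2.circle(c,tuple(int(t) for t in g),3,(255,0,255),1)
cv2.imwrite("pics/cs2.png",c)
E
```

```text
[0.51342811 0.0539876  0.04019088] [[-2.1 -1.8]
 [-0.3 -0.7]
 [ 1.3 -0.8]
 [ 0.3  1. ]
 [-0.1  2.2]
 [ 0.2  0.5]]
side [[201.  240.3]
 [263.4 308.7]
 [312.6 277.8]
 [210.8 208.6]
 [288.1 245. ]
 [244.  255.4]]
```

View pics/cs2.png

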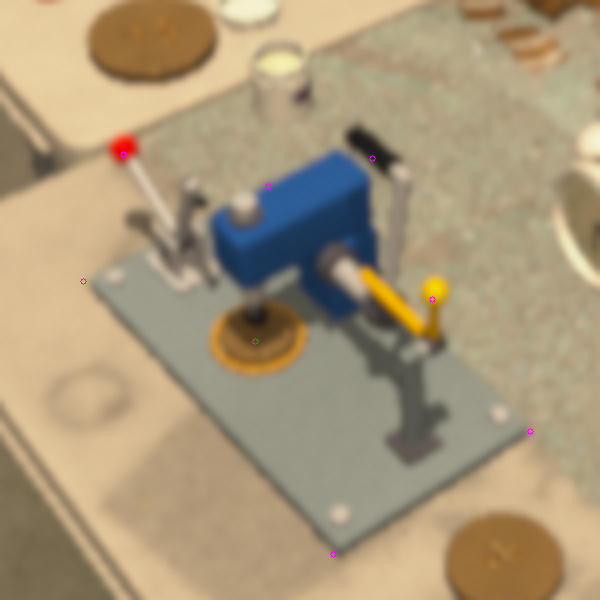

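```bash
python3 - <<'E'
from h import *
from scipy.optimize import least_squares
L=np.array([[-65,138,15],[-65,-187,15],[105,-187,15],[0,172.7,84.2],[47.5,-152,155],[0,0,20]])
u=np.array([[52,236],[252,377],[357,293],[66,144],[305,190],[169,254]])/2.6667+[180,170]
L2=np.vstack([L,[[75,-52,193.3]]])
v=np.array([[96,283],[340,551],[528,431],[124,147],[435,290],[257,338],[374,148]])/4.+[180,170]
def f(p): 
    q=np.r_[0,0,p[3]]
    return np.r_[(proj("scene",w(L,p)+q)-u).ravel(),(proj("side",w(L2,p)+q)-v).ravel()]
for z in (0,1):
    g=f if z else (lambda p:f(np.r_[p,0]))
    r=least_squares(g,[.5,.06,.04]+[0]*z,loss='soft_l1');print(r.x,'\n',g(r.x).reshape(-1,2).round(1).tolist())
p=r.x
for n,l in dict(cl=[0,172.7,84.2],ca=[47.5,-152,155],lev=[75,-52,193.3],nest=[0,0,15]).items(): print(n,w(l,p))
from cell import status
print(camera_params("wrist")['R']@Ro.from_quat(status.observe()['tcp_rot']).as_matrix(), Ro.from_quat(status.observe()['tcp_rot']).as_matrix())
for n,W in (("scene",cloud("scene",np.load("pics/scene0.npy"))),):
    for nm,px in dict(jar=(237,205),clock=(325,225),flag=(395,287),disc=(203,206),disc2=(316,309)).items():
        print(nm,np.nanmedian(W[px[1]-1:px[1]+2,px[0]-1:px[0]+2].reshape(-1,3),0).round(3))
E
```

```text
[0.51595403 0.05598974 0.04271044] 
 [[-1.9, -2.4], [0.0, -1.6], [1.4, -1.6], [0.5, 0.5], [0.1, 1.4], [0.4, -0.2], [-2.7, -1.1], [-1.1, -0.0], [0.9, -1.0], [0.1, 1.2], [-0.2, 1.5], [0.1, 0.1], [0.0, 1.9]]
[ 0.51813992  0.05909378  0.0447689  -0.00407996] 
 [[-1.8, -2.1], [-0.1, -1.6], [1.0, -1.5], [0.5, 0.9], [-0.2, 1.7], [0.3, 0.1], [-2.4, -1.0], [-0.8, -0.3], [0.9, -1.2], [0.3, 1.4], [-0.1, 1.5], [0.3, 0.1], [0.1, 2.0]]
cl [[0.51041092 0.23162074 0.0842    ]]
ca [[ 0.57239493 -0.09062811  0.155     ]]
lev [[0.59539198 0.01050242 0.1933    ]]
nest [[0.51813992 0.05909378 0.015     ]]
[[ 8.89378978e-04  9.99998130e-01 -1.71709432e-03]
 [-9.56395357e-01  3.49078272e-04 -2.92074989e-01]
 [-2.92073844e-01  1.90198639e-03  9.56393879e-01]] [[-9.27237485e-01  3.74473655e-01 -3.58046136e-04]
 [ 3.74473793e-01  9.27236575e-01 -1.30855700e-03]
 [-1.58026649e-04 -1.34742199e-03 -9.99999080e-01]]
jar [0.695 0.299 0.045]
clock [ 0.758 -0.045  0.1  ]
flag [ 0.711 -0.332  0.063]
disc [0.629 0.418 0.016]
disc2 [ 0.539 -0.207  0.014]
```

Request:
servo_tool(
  steps=[
    [0,0,0,0,0,0.2083,0.1],
    [0,0,0,0,0,0.2083,0.1],
    [0,0,0,0,0,0.2083,0.1],
    [0,0,0,0,0,0.2083,0.1],
    [0,0,0,0,0,0.2083,0.1],
    [0,0,0,0,0,0.2083,0.1],
    [0,0,0,0,0,0.2083,0.1],
    [-0.0727,0.052,0,0,0,0,0.1],
    [-0.0727,0.052,0,0,0,0,0.1],
    [-0.0727,0.052,0,0,0,0,0.1],
    [-0.0727,0.052,0,0,0,0,0.1],
    [-0.0727,0.052,0,0,0,0,0.1],
    [-0.0727,0.052,0,0,0,0,0.1],
    [-0.0727,0.052,0,0,0,0,0.1],
    [-0.0727,0.052,0,0,0,0,0.1],
    [-0.0727,0.052,0,0,0,0,0.1],
    [-0.0727,0.052,0,0,0,0,0.1],
    [0,0,0,0,0,0,0.1],
  ],
)

```text
time_s: 2.35
tool_pos: [0.511, 0.2231, 0.2407]
tcp_rot: [0.695, 0.719, -0.0, 0.001]
force: [-0.1, 0.2, 1.0]
finger_gap: 0.0505
finger_force: 0.0
```

```bash
cat >> h.py <<'E'
P0=np.array([.516,.056,.0427])
def loc(X,p=P0):
    X=np.atleast_2d(X)-[p[0],p[1],0];c,s=np.cos(p[2]),np.sin(p[2]);return X@np.array([[c,-s,0],[s,c,0],[0,0,1]])*1000
def st():
    s=status.observe();R=Ro.from_quat(s['tcp_rot']).as_matrix()
    print('t',round(s['time_s'],2),'loc',loc(s['tool_pos'])[0].round(1),'yaw y',round(np.arctan2(R[1,1],R[0,1]),4),'z',R[:,2].round(3),'F',s['force'].round(1),'gap',round(s['finger_gap'],4),s['finger_force'],'j',s['joint_pos'].round(2));return s
E
python3 - <<'E'
from h import *
st();c=camera_params("wrist")
p,d=read_camera("wrist");np.save("pics/w1.npy",d);o=p.copy()
L=[[0,172.7,84.2],[-65,138,15],[105,138,15],[0,0,20],[75,-52,193],[47.5,-152,155],[0,100,40]]
g=proj("wrist",w(L,P0),c);print(g.round(1),'cam loc',loc(-c['R'].T@c['t']))
for q in g: cv2.circle(o,tuple(int(t) for t in np.clip(q,-999,999)),4,(255,0,255),1)
cv2.imwrite("pics/w1.png",o[...,::-1]);cv2.imwrite("pics/w1r.png",p[...,::-1])
E
```

```text
t 2.35 loc [  2.1 167.2 240.7] yaw y 0.0353 z [ 0.001 -0.002 -1.   ] F [-0.1  0.2  1. ] gap 0.0505 0.0 j [-0.83  0.34  0.43  1.77 -0.15  1.07 -0.31]
[[283.9 191.1]
 [226.2 207.1]
 [378.8 206.1]
 [285.7 316.4]
 [376.6 487.7]
 [332.5 513.8]
 [284.9 247.2]] cam loc [[  2.87651941 245.97307033 383.87375045]]
```

View pics/w1.png

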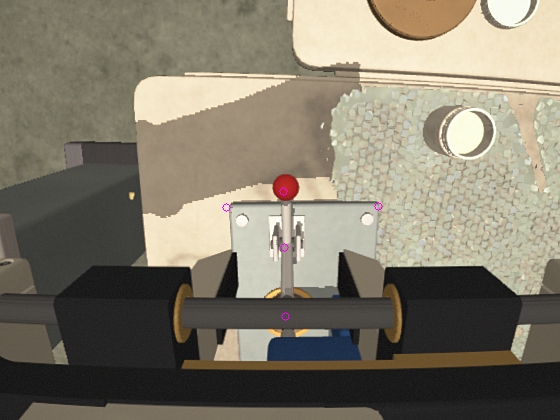

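The wrist view shows the clamp knob at (285,187), against a prediction of (284,191), and the base's back edge is about 3 px higher than predicted. I'll shift the press pose +1 mm in x and +3 mm in y, then descend and grip the knob.

Request:
servo_tool(
  steps=[
    [0.004,0,0.05,0,0,0,0.1],
    [0.004,0,0.05,0,0,0,0.1],
    [0.004,-0.001,0.05,0,0,0,0.1],
    [0.004,-0.001,0.05,0,0,0,0.1],
    [0,0,0.05,0,0,0,0.1],
    [0,0,0.05,0,0,0,0.1],
    [0,0,0.006,0,0,0,0.1],
    [0,0,0,0,0,0,0.1],
    [0,0,0,0,0,0,-0.8],
    [0,0,0,0,0,0,-0.8],
    [0,0,0,0,0,0,-0.8],
    [0,0,0,0,0,0,-0.8],
  ],
  squeeze=5,
)

```text
time_s: 3.9
tool_pos: [0.5089, 0.2354, 0.0883]
tcp_rot: [0.692, 0.722, 0.001, 0.001]
force: [3.8, 0.3, -1.7]
finger_gap: 0.0231
finger_force: 5.0
```

```bash
sed -i 's/^P0=.*/P0=np.array([.517,.059,.0427])/' h.py; python3 - <<'E'
from h import *
st()
E
```

```text
t 3.9 loc [ -0.6 176.5  88.3] yaw y 0.0414 z [ 0.002  0.001 -1.   ] F [ 3.8  0.3 -1.7] gap 0.0231 5.0004992634058 j [-0.78  0.52  0.36  1.92 -0.26  0.74 -0.24]
```

Request:
servo_tool(
  steps=[
    [-0.0095,0,-0.014,0,0,0,-0.8],
    [-0.0109,0,-0.013,0,0,0,-0.8],
    [-0.0122,0,-0.0119,0,0,0,-0.8],
    [-0.0133,0,-0.0106,0,0,0,-0.8],
    [-0.0143,0,-0.0092,0,0,0,-0.8],
    [-0.0151,0,-0.0078,0,0,0,-0.8],
    [-0.0158,0,-0.0062,0,0,0,-0.8],
    [-0.0164,0,-0.0046,0,0,0,-0.8],
    [-0.0167,0,-0.003,0,0,0,-0.8],
    [-0.0169,0,-0.0013,0,0,0,-0.8],
    [-0.017,0,0.0004,0,0,0,-0.8],
    [-0.0169,0,0.0021,0,0,0,-0.8],
    [0,0,0,0,0,0,-0.8],
    [0,0,0,0,0,0,-0.8],
    [0,0,0,0,0,0,-0.8],
  ],
)

```text
time_s: 5.78
tool_pos: [0.5129, 0.1475, 0.1282]
tcp_rot: [0.692, 0.721, 0.001, 0.001]
force: [5.6, 0.0, 1.4]
finger_gap: 0.0235
finger_force: 5.0
```

```bash
python3 - <<'E'
from h import *
st()
E
```

```text
t 5.78 loc [ -0.3  88.6 128.2] yaw y 0.0411 z [ 0.003  0.001 -1.   ] F [5.6 0.  1.4] gap 0.0235 4.999822340905666 j [-0.67  0.43  0.39  1.95 -0.22  0.8  -0.12]
```

Request:
servo_tool(
  steps=[
    [-0.006,0,0,0,0,0,-0.8],
    [-0.006,0,0.001,0,0,0,-0.8],
    [0,0,0,0,0,0,-0.8],
    [0,0,0,0,0,0,0.1],
    [0,0,0,0,0,0,0.1],
    [0,0,0,0,0,0,0.1],
    [0,0,-0.05,0,0,0,0.1],
    [0,0,-0.1,0,0,0,0.1],
    [0,0,-0.1,0,0,0,0.1],
    [0,0,-0.05,0,0,0,0.1],
    [0,0,0,0,0,0,0.1],
  ],
)

```text
time_s: 7.15
tool_pos: [0.5124, 0.1418, 0.2786]
tcp_rot: [0.692, 0.722, 0.002, 0.001]
force: [0.1, 0.7, 0.3]
finger_gap: 0.0504
finger_force: 0.0
```

```bash
python3 - <<'E'
from h import *
st();c=camera_params("wrist")
p,d=read_camera("wrist");o=p.copy()
L=[[0,85.2,123.7],[-65,138,15],[105,138,15],[0,0,155],[75,-52,193]]
g=proj("wrist",w(L,P0),c);print(g.round(1))
for n,k in (("scene",(205,290,170,330)),):
    q,_=read_camera(n)
    for x in proj(n,w([[0,85.2,123.7]],P0)): print(x)
    h=cv2.resize(q[180:300,190:320],(520,480),interpolation=cv2.INTER_CUBIC)
    cv2.imwrite("pics/s2.png",h[...,::-1])
for n,im in (("wrist",p),("scene",q)):
    m=ball(im,None,(0,0,560,420) if n=="wrist" else (195,180,300,260),0);print(n,m.sum(),np.argwhere(m).mean(0)[::-1])
E
```

```text
t 7.15 loc [ -1.1  82.9 278.6] yaw y 0.0416 z [ 0.003  0.002 -1.   ] F [0.1 0.7 0.3] gap 0.0504 0.0 j [-0.73  0.25  0.45  1.78 -0.12  1.14 -0.2 ]
[[287.2 195.6]
 [230.3 127.9]
 [377.6 128.1]
 [287.4 298.8]
 [377.9 376.7]]
[222.36975782 224.30825765]
wrist 511 [287.87671233 194.14285714]
scene 42 [221.76190476 224.0952381 ]
```

View pics/s2.png

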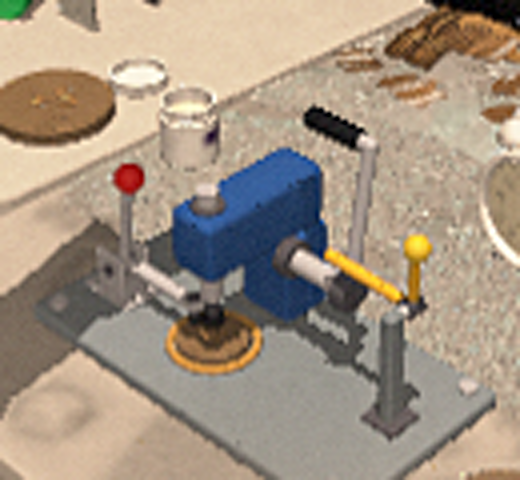

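The clamp pad is now on the medallion: the knob is within 1 px of its prediction in both views. Next is the catch.

Request:
servo_tool(
  steps=[
    [-0.0785,0.0162,-0.004,0,0,0,0.1],
    [-0.0785,0.0162,-0.004,0,0,0,0.1],
    [-0.0785,0.0162,-0.004,0,0,0,0.1],
    [-0.0785,0.0162,-0.004,0,0,0,0.1],
    [-0.0785,0.0162,-0.004,0,0,0,0.1],
    [-0.0785,0.0162,-0.004,0,0,0,0.1],
    [0,0,0,0,0,0,0.1],
    [0,0,0,0,0,0,0.1],
  ],
)

```text
time_s: 8.25
tool_pos: [0.5693, -0.0908, 0.2874]
tcp_rot: [0.692, 0.722, -0.001, -0.001]
force: [0.1, 0.5, 0.1]
finger_gap: 0.0504
finger_force: 0.0
```

```bash
python3 - <<'E'
from h import *
st();c=camera_params("wrist")
p,d=read_camera("wrist");cv2.imwrite("pics/w3.png",p[...,::-1])
for a in (0,.05,.1): print(a,proj("wrist",w([47.5,-150-50*np.sin(a),105+50*np.cos(a)],P0),c).round(1))
m=ball(p,None,(180,100,380,300),24);n,l,s,ce=cv2.connectedComponentsWithStats(m.astype(np.uint8))
print(s[1:][s[1:,4]>50],ce[1:][s[1:,4]>50])
E
```

```text
t 8.25 loc [  45.9 -151.9  287.4] yaw y 0.0417 z [-0.002  0.001 -1.   ] F [0.1 0.5 0.1] gap 0.0504 0.0 j [-0.33  0.34  0.55  1.66 -0.19  1.2   0.3 ]
0 [[288.8 202.6]]
0.05 [[288.8 205.5]]
0.1 [[288.8 208.4]]
[[285 101  11  83 829]
 [280 187  22  29 450]
 [180 285  12  13  56]] [[290.17129071 141.09167672]
 [290.52444444 202.76222222]
 [185.80357143 291.32142857]]
```

View pics/w3.png

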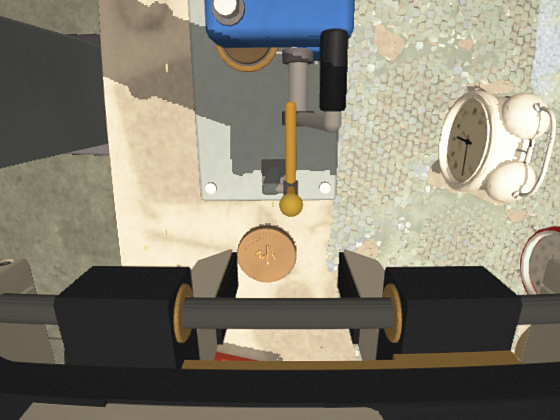

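The view shows the catch knob at (291,205), with the bar running to (290,105) in front of the lever shaft. The look-alike disc is at (267,254). I'll descend and grip the knob.

Request:
servo_tool(
  steps=[
    [0,0.0028,0.05,0,0,0,0.1],
    [-0.001,0.0028,0.05,0,0,0,0.1],
    [0,0,0.05,0,0,0,0.1],
    [0,0,0.05,0,0,0,0.1],
    [0,0,0.05,0,0,0,0.1],
    [0,0,0.011,0,0,0,0.1],
    [0,0,0,0,0,0,0.1],
    [0,0,0,0,0,0,-0.8],
    [0,0,0,0,0,0,-0.8],
    [0,0,0,0,0,0,-0.8],
    [0,0,0,0,0,0,-0.8],
  ],
  squeeze=5,
)

```text
time_s: 9.68
tool_pos: [0.572, -0.0921, 0.1585]
tcp_rot: [0.692, 0.722, -0.0, -0.001]
force: [-3.4, 0.0, 4.3]
finger_gap: 0.0193
finger_force: 5.0
```

```bash
python3 - <<'E'
from h import *
st()
E
```

```text
t 9.68 loc [  48.5 -153.3  158.5] yaw y 0.0415 z [-0.001  0.    -1.   ] F [-3.4  0.   4.3] gap 0.0193 5.00052273273468 j [-0.29  0.47  0.5   1.82 -0.28  0.93  0.38]
```

Request:
servo_tool(
  steps=[
    [-0.0149,0,0.0019,0,0,0,-0.8],
    [-0.0144,0,0.0041,0,0,0,-0.8],
    [-0.0137,0,0.0062,0,0,0,-0.8],
    [-0.0126,0,0.0082,0,0,0,-0.8],
    [-0.0112,0,0.0099,0,0,0,-0.8],
    [-0.0096,0,0.0115,0,0,0,-0.8],
    [-0.0078,0,0.0128,0,0,0,-0.8],
    [-0.0058,0,0.0138,0,0,0,-0.8],
    [-0.002,0,0.0067,0,0,0,-0.8],
    [0,0,0,0,0,0,-0.8],
    [0,0,0,0,0,0,-0.8],
  ],
)

```text
time_s: 11.05
tool_pos: [0.5743, -0.1383, 0.1206]
tcp_rot: [0.692, 0.722, -0.0, -0.0]
force: [-4.8, -1.3, -0.4]
finger_gap: 0.0193
finger_force: 5.0
```

```bash
python3 - <<'E'
from h import *
st()
E
```

```text
t 11.05 loc [  48.8 -199.5  120.6] yaw y 0.0415 z [-0.001 -0.    -1.   ] F [-4.8 -1.3 -0.4] gap 0.0193 4.999998472630978 j [-0.19  0.53  0.48  1.82 -0.31  0.86  0.48]
```

Request:
servo_tool(
  steps=[
    [0,0,0,0,0,0,0.1],
    [0,0,0,0,0,0,0.1],
    [0,0,0,0,0,0,0.1],
    [0,0,-0.05,0,0,0,0.1],
    [0,0,-0.1,0,0,0,0.1],
    [0,0,-0.1,0,0,0,0.1],
    [0,0,-0.1,0,0,0,0.1],
    [0.059,0.0105,-0.002,0,0,0,0.1],
    [0.059,0.0105,-0.002,0,0,0,0.1],
    [0.059,0.0105,0,0,0,0,0.1],
    [0.059,0.0105,0,0,0,0,0.1],
    [0.059,0.0105,0,0,0,0,0.1],
    [0,0,0,0,0,0,0.1],
    [0,0,0,0,0,0,0.1],
  ],
)

```text
time_s: 12.8
tool_pos: [0.5948, 0.0099, 0.2979]
tcp_rot: [0.692, 0.722, -0.0, 0.0]
force: [0.1, 1.4, -0.3]
finger_gap: 0.0507
finger_force: 0.0
```

```bash
python3 - <<'E'
from h import *
st();c=camera_params("wrist")
p,d=read_camera("wrist");o=p.copy();W=cloud("wrist",d,c)
g=proj("wrist",w([[75,-27,193.2],[75,-77,193.2],[75,-52,193.2],[47.5,-198,117]],P0),c);print(g.round(1))
m=(p.max(2)<60)&(W[...,2]>.17)&(W[...,2]<.225);Q=loc(W[m]);Q=Q[(abs(Q[:,0]-75)<25)&(abs(Q[:,1]+52)<45)]
print(len(Q),np.percentile(Q,[2,50,98],0).round(1) if len(Q) else '')
for q in g: cv2.circle(o,tuple(int(t) for t in q),4,(255,0,255),1)
cv2.imwrite("pics/w4.png",o[...,::-1])
E
```

```text
t 12.8 loc [ 75.6 -52.3 297.9] yaw y 0.0414 z [ 0. -0. -1.] F [ 0.1  1.4 -0.3] gap 0.0507 0.0 j [-0.47  0.36  0.52  1.6  -0.19  1.23  0.12]
[[285.4 181.7]
 [285.6 245.3]
 [285.5 214.4]
 [260.8 320.9]]
1472 [[ 67.9 -72.9 194. ]
 [ 76.1 -48.1 200. ]
 [ 84.2 -26.2 202.2]]
```

View pics/w4.png

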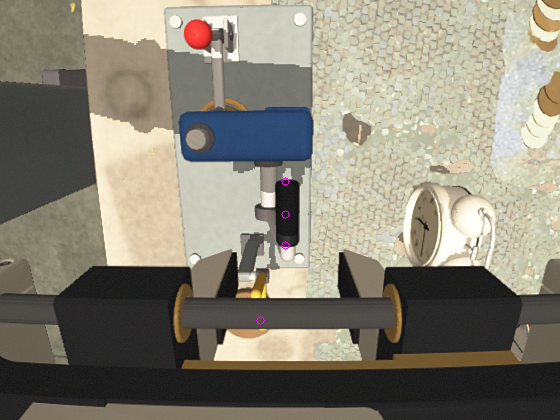

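The handle is exactly at its prediction, with its middle at (286,214). The catch bar is flipped up at (262,285) and the clamp is down, with its red knob at (198,34). I'll descend and grip the handle.

Request:
servo_tool(
  steps=[
    [0,0,0.05,0,0,0,0.1],
    [0,0,0.05,0,0,0,0.1],
    [0,0,0.05,0,0,0,0.1],
    [0,0,0.05,0,0,0,0.1],
    [0,0,0.014,0,0,0,0.1],
    [0,0,0,0,0,0,0.1],
    [0,0,0,0,0,0,-0.9],
    [0,0,0,0,0,0,-0.9],
    [0,0,0,0,0,0,-0.9],
    [0,0,0,0,0,0,-0.9],
    [0,0,0,0,0,0,-0.9],
  ],
  squeeze=30,
)

```text
time_s: 14.22
tool_pos: [0.5947, 0.0107, 0.191]
tcp_rot: [0.692, 0.722, 0.0, -0.0]
force: [-1.2, 0.7, 3.6]
finger_gap: 0.0167
finger_force: 30.0
```

```bash
python3 - <<'E'
from h import *
st()
b=[0,.1,.2,.3,.4,.5,.6,.7,.8,.9,1.0,1.06,1.1]
q=np.array([[-115*np.sin(v-.175),115*np.cos(v-.175)] for v in b])
print((np.diff(q,axis=0)/500).round(4).tolist())
E
```

```text
t 14.22 loc [ 75.6 -51.6 191. ] yaw y 0.0418 z [ 0.  0. -1.] F [-1.2  0.7  3.6] gap 0.0167 30.000311136245728 j [-0.45  0.45  0.48  1.74 -0.24  1.01  0.17]
[[-0.0228, 0.0029], [-0.023, 0.0006], [-0.0229, -0.0017], [-0.0226, -0.004], [-0.0221, -0.0062], [-0.0214, -0.0084], [-0.0204, -0.0105], [-0.0193, -0.0125], [-0.0179, -0.0144], [-0.0164, -0.0161], [-0.0091, -0.0104], [-0.0057, -0.0072]]
```

Request:
servo_tool(
  steps=[
    [0,-0.0228,-0.0029,0,0,0,-0.9],
    [0,-0.023,-0.0006,0,0,0,-0.9],
    [0,-0.0229,0.0017,0,0,0,-0.9],
    [0,-0.0226,0.004,0,0,0,-0.9],
    [0,-0.0221,0.0062,0,0,0,-0.9],
    [0,-0.0214,0.0084,0,0,0,-0.9],
    [0,0,0,0,0,0,-0.9],
    [0,0,0,0,0,0,-0.9],
  ],
)

```text
time_s: 15.22
tool_pos: [0.5291, 0.0081, 0.1835]
tcp_rot: [0.692, 0.722, 0.002, 0.001]
force: [2.3, 1.0, 8.6]
finger_gap: 0.0171
finger_force: 30.0
```

```bash
cat >> h.py <<'E'
def lev(s):
    x,y,z=loc(s['tool_pos'])[0]-[0.6,0,-2.2];x-=55;z-=80
    print('lever est',np.arctan2(-x,z)+.175,'r',np.hypot(x,z))
E
python3 - <<'E'
from h import *
lev(st())
E
```

```text
t 15.22 loc [  9.9 -51.3 183.5] yaw y 0.0421 z [ 0.004  0.001 -1.   ] F [2.3 1.  8.6] gap 0.0171 30.00481277704239 j [-0.49  0.35  0.49  1.91 -0.21  0.92  0.14]
lever est 0.5831363618721064 r 115.19914881362408
```

Request:
servo_tool(
  steps=[
    [0,-0.0204,0.0105,0,0,0,-0.9],
    [0,-0.0193,0.0125,0,0,0,-0.9],
    [0,-0.0179,0.0144,0,0,0,-0.9],
    [0,-0.0164,0.0161,0,0,0,-0.9],
    [0,-0.0091,0.0104,0,0,0,-0.9],
    [0,-0.0057,0.0072,0,0,0,-0.9],
    [0,0,0,0,0,0,-0.9],
    [0,0,0,0,0,0,-0.9],
    [0,0,0,0,0,0,-0.9],
    [0,0,0,0,0,0,-0.9],
  ],
)

```text
time_s: 16.48
tool_pos: [0.4862, 0.0063, 0.1481]
tcp_rot: [0.692, 0.722, 0.002, 0.002]
force: [6.6, 1.4, 5.5]
finger_gap: 0.0172
finger_force: 30.0
```

```bash
python3 - <<'E'
from h import *
lev(st());c=camera_params("wrist")
p,d=read_camera("wrist")
q,_=read_camera("scene")
m=ball(p,None,(0,0,560,420),0);print(m.sum(),np.argwhere(m).mean(0)[::-1],proj("wrist",w([[0,85.2,123.7]],P0),c))
a=cv2.resize(q[180:300,190:320],(390,360),interpolation=cv2.INTER_CUBIC);b=cv2.resize(p,(400,300));b=cv2.copyMakeBorder(b,0,60,0,0,cv2.BORDER_CONSTANT)
cv2.imwrite("pics/f5.png",np.hstack([a,b])[...,::-1])
E
```

```text
t 16.48 loc [-33.  -51.3 148.1] yaw y 0.0422 z [ 0.006  0.001 -1.   ] F [6.6 1.4 5.5] gap 0.0172 30.014285445213318 j [-0.5   0.33  0.48  2.05 -0.21  0.8   0.15]
lever est 1.0752823074604516 r 113.13847834315452
0 [nan nan] [[361.94255843 -29.60251653]]<stdin>:5: RuntimeWarning: Mean of empty slice.
  ret = um.true_divide(
```

View pics/f5.png

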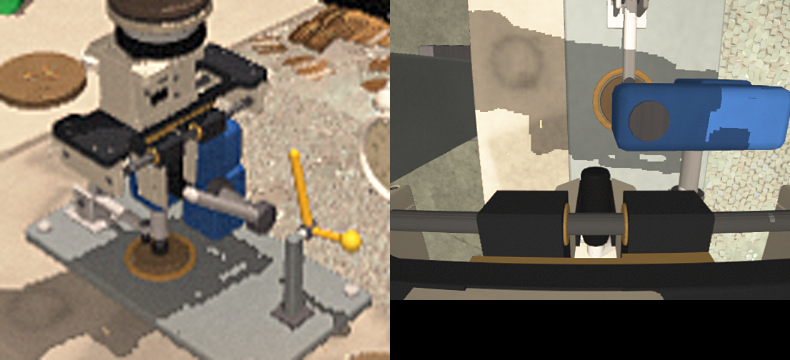

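The left crop shows the foot down on the medallion at (160,250) and the catch flipped right back at (350,240). The right crop shows the fingers still holding the handle at (597,205). The lever is at about 1.07 rad with a steady reaction of about 8.6 N, so I'm handing in.

```bash
python3 -c "
from cell import job
print(job.sign_off())"
```

```text
the job is handed in; nothing more can be done
None
```

I handed the job in at about 16.5 s of the 64 s. The clamp pad is on the medallion, the catch is flipped back to about 1.3 rad, and the gripper is holding the lever down at an estimated 1.07 rad with the foot on the medallion; sign-off returned no verdict.

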